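# Start the sieving station from its switch box

## Task

Start up the sieving station from its grey switch box: press in the blue button (power), then the yellow one (dust extraction), then the green one (shaker), each lightly and until it is fully in, where it stays. Do not touch the red stop button, lift nothing, and leave the tin, vials and weight around the box standing where they are. Finish with the arm clear of everything.

Things in the scene. Friction and masses are not known exactly. Their poses are not given: they have to be found in the camera images.
- switch_box: grey switch box fixed to the table, 170 x 170 x 50 mm, with an aluminium lid carrying four buttons in a 2 x 2 square, 78 mm between neighbours (each 39 mm from both centre lines); origin under its centre on the table; axes along its sides. Which colour sits in which of the four places changes
- sieve_shaker: tall fixed sieve shaker with its tower of sieves at the right of the box, 300 mm wide (y), 380 mm deep (x), 0.7 m high; origin under its centre, on the table; never moves: keep the arm out of it
- blue_top (a point): top centre of the blue button cap, a flat-topped cylinder 33 mm across standing upright; z up. It stands 22 mm above the box's lid (72 mm above the table) when out, 62 mm above the table when fully in
- blue_button (a joint): how far the blue button is pushed in, m: 0 is out, 0.010 fully in. It slides straight down against 2.5 to 3 N of friction, has no return spring and stays where it is left. A rubber cushion beneath it softens the end stop: the whole button gives 0.5 mm per newton, up to 5 mm, and comes back when let go
- blue_unit: the whole blue button with its steel collar (45 mm across, 6 mm high); origin under its centre, on the box's lid (50 mm above the table)
- yellow_top (a point): top centre of the yellow button cap, a flat-topped cylinder 33 mm across standing upright; z up. It stands 22 mm above the box's lid (72 mm above the table) when out, 62 mm above the table when fully in
- yellow_button (a joint): how far the yellow button is pushed in, m: 0 is out, 0.010 fully in. It slides straight down against 2.5 to 3 N of friction, has no return spring and stays where it is left. A rubber cushion beneath it softens the end stop: the whole button gives 0.5 mm per newton, up to 5 mm, and comes back when let go
- yellow_unit: the whole yellow button with its steel collar (45 mm across, 6 mm high); origin under its centre, on the box's lid (50 mm above the table)
- green_top (a point): top centre of the green button cap, a flat-topped cylinder 33 mm across standing upright; z up. It stands 22 mm above the box's lid (72 mm above the table) when out, 62 mm above the table when fully in
- green_button (a joint): how far the green button is pushed in, m: 0 is out, 0.010 fully in. It slides straight down against 2.5 to 3 N of friction, has no return spring and stays where it is left. A rubber cushion beneath it softens the end stop: the whole button gives 0.5 mm per newton, up to 5 mm, and comes back when let go
- green_unit: the whole green button with its steel collar (45 mm across, 6 mm high); origin under its centre, on the box's lid (50 mm above the table)
- red_unit: the red mushroom-shaped stop button on its yellow disc, in the remaining place: head 40 mm across, its top 32 mm above the box's lid (82 mm above the table); origin under its centre on the lid
- red_stop (a joint): how far the red stop button is pushed in, m: 0 is out, 0.004 fully in
- moisture_tin: loose small round white tin, 64 mm across, 30 mm high, behind the box; origin under its centre
- vial_red: loose glass sample vial with a red cap, 27 mm across, 70 mm high, behind the box; origin under its centre
- vial_black: loose glass sample vial with a black cap, 27 mm across, 70 mm high, behind the box; origin under its centre
- weight: loose small silver calibration weight with a knob, 28 mm across, 38 mm high, at the left of the box; origin under its centre
Things that resemble listed ones, but are neither listed nor needed, are in the scene too. Leave any purple look-alike of the vial_black alone.

How it is judged (in metres and radians):
On the way, in this order (a step that is already met when the one before it is completed fails the run):
1. the blue button is in, yellow and green still out (value of joint blue_button above 0.007 m and value of joint each of yellow_button, green_button below 0.003 m), for 0.1 s.
2. the yellow button is in too, green still out (value of joint each of blue_button, yellow_button above 0.007 m and value of joint green_button below 0.003 m), for 0.1 s.
3. the green button is in too (value of joint each of blue_button, yellow_button, green_button above 0.007 m), for 0.1 s.
At the end, for the whole second after the job is handed in: The blue, yellow and green buttons stay pushed in at least 7 of their 10 mm, the red stop button is out, and the tin, vials and weight stand upright and at rest within 20 mm of where they began (all of step 3 and value of joint red_stop below 0.0015 m and distance of each of moisture_tin, vial_red, vial_black, weight from where it was at the start of the episode below 0.02 m and angle between each of moisture_tin, vial_red, vial_black, weight's own z axis and vertical below 0.2 rad and linear speed of each of moisture_tin, vial_red, vial_black, weight below 0.02 m/s); the robot touches nothing.
It fails at once if the yellow button is pushed in before the blue one is in (value of joint yellow_button above 0.003 m and value of joint blue_button below 0.007 m).
It fails at once if the green button is pushed in before the yellow one is in (value of joint green_button above 0.003 m and value of joint yellow_button below 0.007 m).
It fails at once if the red stop button is touched (contact force between anything else and red_unit above 1 N or value of joint red_stop above 0.0015 m).
It fails at once if a button is pressed harder than 20 N (contact force between anything else and blue_unit above 20 N or contact force between anything else and yellow_unit above 20 N or contact force between anything else and green_unit above 20 N).
It fails at once if a tin, vial or weight by the box is shifted more than 20 mm, lifted or knocked over (not (distance of moisture_tin from where it was at the start of the episode below 0.02 m) or not (distance of vial_red from where it was at the start of the episode below 0.02 m) or not (distance of vial_black from where it was at the start of the episode below 0.02 m) or not (distance of weight from where it was at the start of the episode below 0.02 m) or not (angle between moisture_tin's own z axis and vertical below 0.2 rad) or not (angle between vial_red's own z axis and vertical below 0.2 rad) or not (angle between vial_black's own z axis and vertical below 0.2 rad) or not (angle between weight's own z axis and vertical below 0.2 rad)).
It also fails if it takes over 51 s, if anything falls off the work surface, if the arm or the gripper's body presses on something with over 40 N, if the wrist force passes 120 N, or if a joint passes its speed limit or range.

## Robot

A 6-joint arm with a two-finger parallel gripper is mounted at the origin on a cart in front of the work surface, level with it; the furniture and walls round the work are solid. World frame = base frame: x ahead of the robot, y to its left, z up, the work surface at z = 0. Lengths are in mm, angles in degrees, forces in N, time in s.
With the tool pointing down it reaches from about 300 to 850 mm from the base axis. Payload 4.2 kg.
Tool frame: the origin (TCP) lies at the very end of the fingers, on their centre line; the grasp point (between the pads) lies 19 mm behind it (env.grip_depth is the distance from the TCP to the grasp point, in mm); z points along the fingers, y is the line along which they close (so a half turn about z gives the same grasp; the last joint's range is limited). The gripper opens to 91 mm and grips with 3 to 60 N. Pads are 32 mm wide; open, the fingers measure 118 mm over their backs; the gripper's body (76 mm by 178 mm) begins 60 mm behind the grasp point.
Start: joints at [-72.422, 18.312, 89.639, -0, 72.044, -1.146], TCP at [184.587, -544.583, 213.976] pointing down, gripper open.
Joint ranges: [-177.97, 177.97], [-48.28, 115.42], [12.27, 149.76], [-77.06, 257.06], [2.81, 150.46], [-146.56, 146.56]. Speed limits (degrees/s): [147.25, 147.25, 180, 180, 180, 180].

## Interface

Orientations are given as [roll, pitch, yaw] about the fixed x, y, z axes, in that order (R = Rz(yaw) Ry(pitch) Rx(roll)).
In Python, from workcell import env, cams gives the robot as it stands.
- The arm moves only by the tool apply_moves, never from a script. Its argument "deltas" is a list of rows, each a list of 5 numbers: the shift along the tool's x, y, z in m, then the turn about the tool's z in rad, then the opening, from -1 (shut) to 1 (fully open), so that 0 is half open. In form: [[tx, ty, tz, roll, gripper], ...]. A call has 1 to 5 rows; each row is the pose to reach, as a shift and turn from the pose commanded when the call began, along the tool's axes at that moment; what a row does not reach only later rows make up. A row lasts 1/10 s, in which the tool goes at most 50 mm and 8.59 degrees, less where a joint would pass 70% of its speed; a pose out of reach is approached as far as the arm can. A call with a gripper value outside its range is refused whole. The fingers move at their own pace and stop on an object; "grip_force" is the grip in N (left out, the last holds). Time passes only in rows, so rows that repeat a pose let the fingers close. It gives the time, the measured TCP pose, the force, the opening and the grip force at its end, in the units of the state.
- env.state(): the state, without advancing time (a new reading comes with each control period).
- cams.grab_frame(name): name is "side" or "top"; returns the picture (400x640x3 uint8, blue, green, red); there is no depth.
- cams.get_calibration(name): a dict with "mtx" (3x3 intrinsics, pixels), "eye" and "attitude" of the camera in the world. Camera axes: x right, y down, z forward; pixel columns grow to the right and rows downward; lengths in mm; the calibration is good to about 2 mm. A picture is of the moment at which its call begins. get_calibration takes no time and is no camera call.
- env.job_done(): hands the job in; it is judged then, once.
The state is a dict: "time_s": time; "qpos": joint angles; "qvel": joint speeds; "effort": joint torques, N m; "ee_pos": TCP position; "ee_rot": TCP orientation; "force": force on the tool from outside, world axes, zero at the start; "torque": the same for the moment, N m; "gripper_width": finger opening in mm; "gripper_force": force on a finger pad.
Only numpy, scipy, OpenCV 4.12 (cv2) and the standard library are available. Lean on these libraries where they do the work, as an engineer would, in place of code of your own. Each camera call takes 0.05 s, during which the arm holds its last target. There are 200 camera calls.

## Working session

There is one attempt and no reset: what is moved stays moved. The work goes in short steps, Python scripts to look and compute and a tool call to move; the robot and the scene stay as the last step left them, time stands still between calls to the robot, and variables do not carry over. Pictures are saved under pics/ and viewed, at most 10 in all, crops included, and the job is handed in when it is done.

Besides the shell and the picture viewer there is one more tool, called after "Call:" as name(argument=value, ...) on one line, values as JSON. apply_moves: Moves the arm, as the interface text tells. Its arguments: {"type":"object","properties":{"deltas":{"type":"array"},"grip_force":{"type":"number"}},"required":["deltas"]}

```bash
mkdir -p pics; python3 - <<'E'
from workcell import env, cams
import cv2
for n in("top","side"):
    cv2.imwrite(f"pics/{n}0.png",cams.grab_frame(n)); c=cams.get_calibration(n); print(n,c)
s=env.state(); print(s["time_s"],s["ee_pos"],s["ee_rot"],s["force"])
E
```

```text
top {'mtx': array([[462.40429239,   0.        , 317.97502256],
       [  0.        , 462.40429239, 199.74912092],
       [  0.        ,   0.        ,   1.        ]]), 'eye': array([ 443.90336436,  131.40518744, 1002.66565217]), 'attitude': array([-168.47358488,    0.27688354,  -89.17689634])}
side {'mtx': array([[421.39432864,   0.        , 321.24398959],
       [  0.        , 421.39432864, 204.36790496],
       [  0.        ,   0.        ,   1.        ]]), 'eye': array([ 276.78818196, -389.03163957,  883.05215912]), 'attitude': array([-1.42337000e+02,  9.50889566e-02, -3.48456457e+01])}
0.1 [ 184.4576798  -544.14264312  213.22857363] [-1.79911471e+02 -1.79566732e-03  1.87260649e+01] [ 0.13866352 -0.41993536  0.37330167]
```

View pics/top0.png

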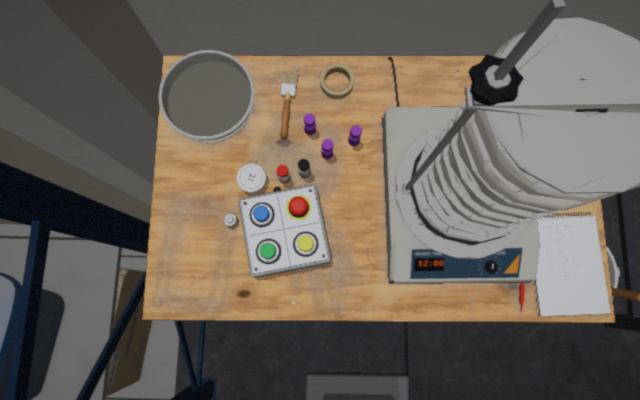

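View pics/side0.png

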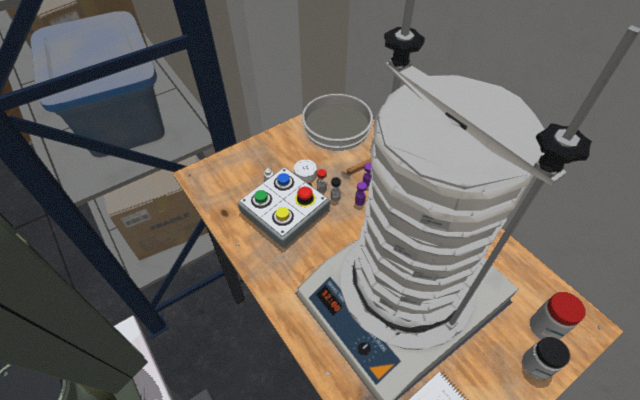

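The top view shows blue at (262,213), red at (298,206), green at (268,251) and yellow at (305,243). The side view has them at (284,180), (305,195), (262,197) and (283,213). Possible mix-ups:
- Blue button: the blue tub, side (95,80).
- Yellow button: red's yellow disc, top (298,207), and the shaker's orange mark, top (512,265).
- Red stop: the vial's red cap, top (282,171), and the jar, side (566,308).

I choose the 33 mm caps on the lid.

```bash
cat > h.py <<'E'
import numpy as np, cv2
from scipy.spatial.transform import Rotation as R
from workcell import env, cams
def ray(n,p):
    c=cams.get_calibration(n); d=R.from_euler('xyz',c["attitude"],degrees=True).as_matrix()@np.linalg.inv(c["mtx"])@[p[0],p[1],1]
    return c["eye"],d
def plane(n,p,z):
    e,d=ray(n,p); return (e+d*(z-e[2])/d[2])[:2]
H={"blue":(100,125),"yellow":(22,34),"green":(50,85)}
SEED={"top":{"blue":(262,213),"yellow":(305,243),"green":(268,251)},"side":{"blue":(284,180),"yellow":(283,213),"green":(262,197)}}
def caps(n,im):
    hsv=cv2.cvtColor(im,cv2.COLOR_BGR2HSV); o={}
    for k,(a,b) in H.items():
        m=cv2.inRange(hsv,(a,110,60),(b,255,255))
        _,l,st,ce=cv2.connectedComponentsWithStats(m)
        i=1+np.argmin(np.linalg.norm(ce[1:]-SEED[n][k],axis=1)+100*(st[1:,4]<40)); o[k]=(ce[i],st[i,2:])
    return o
E
python3 - <<'E'
from h import *
for n in("top","side"):
    im=cv2.imread(f"pics/{n}0.png")
    for k,(c,s) in caps(n,im).items(): print(n,k,c.round(1),s,plane(n,c,70).round(1))
for nm,p,z in[("shaker FL",(390,282),60),("shaker BL",(386,108),60),("edge L",(145,320),0),("edge R",(612,320),0),("vialblk",(303,161),70),("vialred",(282,170),70),("tin",(252,177),30),("weight",(231,218),38),("red",(298,206),82)]: print(nm,plane("top",p,z).round())
c=cv2.imread("pics/top0.png")[140:290,210:350]; cv2.imwrite("pics/c.png",cv2.resize(c,None,fx=4,fy=4,interpolation=cv2.INTER_CUBIC))
E
```

```text
top blue [260.9 213.1] [ 15  15 182] [604.6 255.1]
top yellow [305.2 243.1] [ 15  15 181] [544.4 163.2]
top green [267.4 250.5] [ 15  15 172] [528.3 239.1]
side blue [283.1 178.8] [ 13  12 117] [601.5 250.6]
side yellow [282.1 213.3] [ 13  14 141] [541.9 158.4]
side green [260.5 196. ] [ 12  13 115] [525.9 234.5]
shaker FL [470.  -8.]
shaker BL [841.  -6.]
edge L [385. 500.]
edge R [ 399. -481.]
vialblk [716. 171.]
vialred [696. 215.]
tin [691. 283.]
weight [599. 322.]
red [618. 179.]
```

View pics/c.png

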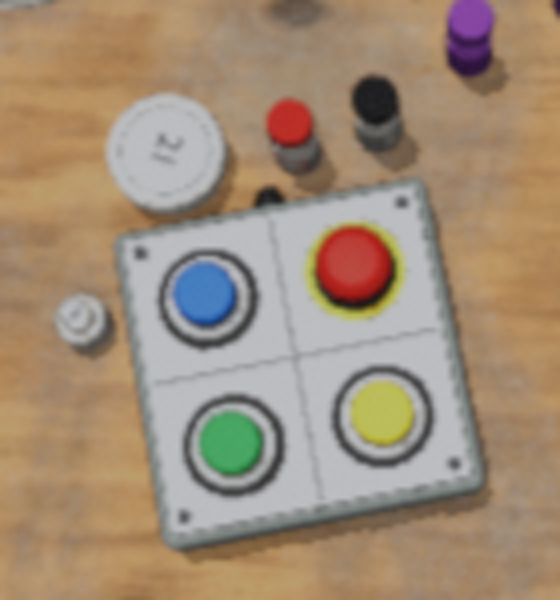

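The crop confirms the three flat caps and the red mushroom with its yellow disc at the back right. Next I pull back and swing round in front of the shaker (front face at x≈470) with the fingers shut.

Call:
apply_moves(deltas=[[0.032,-0.034,0,0,-1],[0.064,-0.069,0,0,-1],[0.096,-0.103,0,0,-1],[0.128,-0.138,0,0,-1],[0.16,-0.172,0,0,-1]])

```text
time_s: 0.6
ee_pos: [281.1, -328.3, 213.7]
ee_rot: [-180.0, -0.0, 18.7]
force: [1.2, 0.4, 1.0]
gripper_width: 54.1
gripper_force: 0.0
```

Call:
apply_moves(deltas=[[0.032,-0.034,0,0,-1],[0.064,-0.069,0,0,-1],[0.096,-0.103,0,0,-1],[0.096,-0.103,0,0,-1]])

```text
time_s: 1.0
ee_pos: [339.9, -197.4, 213.8]
ee_rot: [-179.9, -0.1, 19.1]
force: [0.2, -0.9, 0.5]
gripper_width: 21.8
gripper_force: 0.0
```

Call:
apply_moves(deltas=[[0.02,-0.044,0,0,-1],[0.04,-0.088,0,0,-1],[0.06,-0.132,0,0,-1],[0.08,-0.176,0,0,-1],[0.1,-0.22,0,0,-1]])

```text
time_s: 1.5
ee_pos: [362.7, 39.6, 213.9]
ee_rot: [180.0, -0.0, 18.7]
force: [0.6, -0.4, 0.3]
gripper_width: 0.5
gripper_force: 0.0
```

Call:
apply_moves(deltas=[[0.02,-0.044,0,0,-1],[0.04,-0.088,0,0,-1],[0.06,-0.132,0,0,-1],[0.06,-0.132,0,0,-1]])

```text
time_s: 1.9
ee_pos: [378.0, 187.1, 213.6]
ee_rot: [-179.9, -0.1, 19.1]
force: [1.0, -1.0, -0.4]
gripper_width: 0.5
gripper_force: 0.0
```

Call:
apply_moves(deltas=[[0.047,0.002,0,0,-1],[0.094,0.004,0.0,0,-1],[0.14,0.006,0.02,0,-1],[0.187,0.008,0.04,0,-1],[0.234,0.01,0.06,0,-1]])

```text
time_s: 2.4
ee_pos: [602.0, 246.1, 153.7]
ee_rot: [180.0, 0.1, 18.7]
force: [-0.5, 0.5, -0.2]
gripper_width: 0.5
gripper_force: 0.0
```

Call:
apply_moves(deltas=[[0,0,0.03,0,-1],[0,0,0.045,0,-1],[0,0,0.045,0,-1]])

```text
time_s: 2.7
ee_pos: [598.7, 245.1, 106.2]
ee_rot: [179.9, 0.4, 18.6]
force: [-1.1, 0.4, 0.1]
gripper_width: 0.3
gripper_force: 0.0
```

```bash
python3 - <<'E'
from h import *
a=cv2.imread
im=[cams.grab_frame(n) for n in("top","side")]
cs=[cv2.resize(im[0][130:290,200:360],None,fx=2.5,fy=2.5),cv2.resize(im[1][120:280,200:360],None,fx=2.5,fy=2.5)]
cv2.imwrite("pics/d.png",np.hstack(cs)); s=env.state(); print(s["ee_pos"],s["force"],s["time_s"])
E
```

```text
[600.41768543 246.50979051 109.97526722] [-0.22394022  0.11291851  0.45602667] 2.8
```

View pics/d.png

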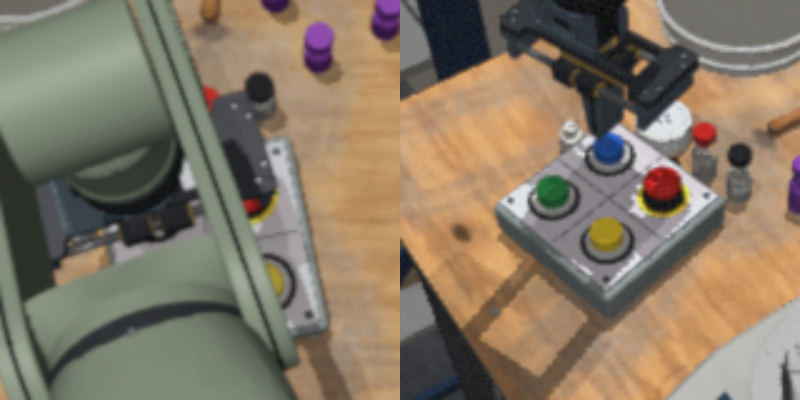

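The side view shows the fingertips above the blue cap (crop (605,130)) with red clear. I correct by about (4.5, −5.5) mm and go down gently.

Call:
apply_moves(deltas=[[0.0045,-0.0055,0.01,0,-1],[0.0045,-0.0055,0.02,0,-1],[0.0045,-0.0055,0.03,0,-1],[0.0045,-0.0055,0.034,0,-1],[0.0045,-0.0055,0.034,0,-1]])

```text
time_s: 3.3
ee_pos: [601.8, 254.2, 74.8]
ee_rot: [180.0, 0.1, 18.7]
force: [-0.8, 0.6, 0.1]
gripper_width: 0.4
gripper_force: 0.0
```

Call:
apply_moves(deltas=[[0,0,0.003,0,-1],[0,0,0.006,0,-1],[0,0,0.009,0,-1],[0,0,0.012,0,-1],[0,0,0.012,0,-1]])

```text
time_s: 3.8
ee_pos: [602.9, 254.6, 63.9]
ee_rot: [180.0, -0.1, 18.7]
force: [0.8, 0.7, 2.6]
gripper_width: 0.4
gripper_force: 1.0
```

Call:
apply_moves(deltas=[[0,0,0.002,0,-1],[0,0,0.004,0,-1],[0,0,0.004,0,-1],[0,0,0.004,0,-1]])

```text
time_s: 4.2
ee_pos: [602.9, 254.6, 60.2]
ee_rot: [180.0, -0.1, 18.7]
force: [1.1, 0.4, 4.6]
gripper_width: 0.4
gripper_force: 1.9
```

Force rose past the friction level (4.6 N), so blue is at its stop. I lift and move to yellow.

Call:
apply_moves(deltas=[[0,0,-0.025,0,-1],[0,0,-0.05,0,-1],[-0.03,0.023,-0.05,0,-1],[-0.06,0.046,-0.05,0,-1],[-0.0865,0.068,-0.05,0,-1]])

```text
time_s: 4.7
ee_pos: [540.3, 160.9, 109.1]
ee_rot: [180.0, 0.2, 18.8]
force: [0.3, -0.4, 0.7]
gripper_width: 0.0
gripper_force: 0.0
```

Call:
apply_moves(deltas=[[0,0,0.0,0,-1],[0,0,0.0,0,-1]])

```text
time_s: 4.9
ee_pos: [541.9, 161.8, 109.7]
ee_rot: [-180.0, 0.0, 18.7]
force: [1.5, -0.5, 0.7]
gripper_width: 0.5
gripper_force: 0.0
```

```bash
python3 - <<'E'
from h import *
im=cams.grab_frame("side"); im0=cv2.imread("pics/side0.png")
cv2.imwrite("pics/e.png",np.hstack([cv2.resize(i[140:270,220:350],None,fx=3,fy=3) for i in(im0,im)])); s=env.state(); print(s["ee_pos"],s["force"],s["time_s"])
E
```

```text
[542.62609393 162.47178005 109.72586064] [ 0.4550843  -0.38203246  0.22386477] 4.95
```

View pics/e.png

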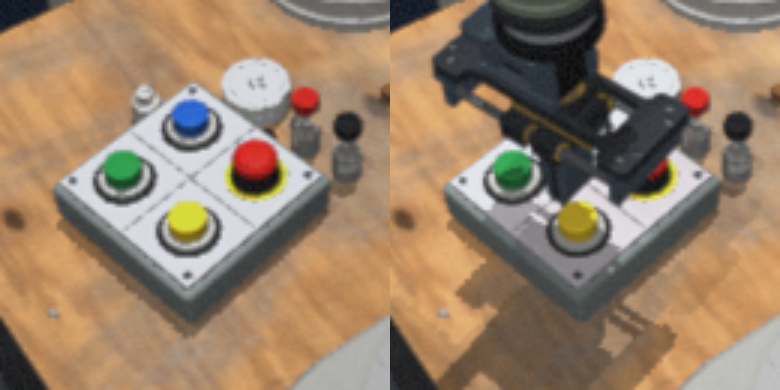

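Blue is hidden behind the gripper, but the TCP reached 60.2 mm at 4.6 N, which puts the joint at about 9.5 mm. The fingertips are over the yellow cap, so I press it.

Call:
apply_moves(deltas=[[0.0,0,0.01,0,-1],[0,0,0.02,0,-1],[0,0,0.03,0,-1],[0,0,0.035,0,-1],[0,0,0.035,0,-1]])

```text
time_s: 5.45
ee_pos: [541.6, 162.3, 73.4]
ee_rot: [-180.0, 0.2, 18.7]
force: [0.7, 0.5, 0.2]
gripper_width: 0.3
gripper_force: 0.0
```

Call:
apply_moves(deltas=[[0,0,0.004,0,-1],[0,0,0.008,0,-1],[0,0,0.012,0,-1],[0,0,0.014,0,-1],[0,0,0.014,0,-1]])

```text
time_s: 5.95
ee_pos: [542.8, 162.5, 60.9]
ee_rot: [-180.0, -0.1, 18.7]
force: [0.5, 0.7, 2.6]
gripper_width: 0.4
gripper_force: 1.1
```

Call:
apply_moves(deltas=[[0,0,0.001,0,-1],[0,0,0.001,0,-1],[0,0,0.001,0,-1]])

```text
time_s: 6.25
ee_pos: [542.8, 162.5, 60.2]
ee_rot: [-180.0, -0.1, 18.7]
force: [0.6, 1.5, 4.1]
gripper_width: 0.5
gripper_force: 1.9
```

Call:
apply_moves(deltas=[[0,0,-0.025,0,-1],[0,0,-0.05,0,-1],[0.0045,-0.038,-0.05,0,-1],[0.009,-0.0765,-0.05,0,-1],[0.009,-0.0765,-0.05,0,-1]])

```text
time_s: 6.75
ee_pos: [525.1, 240.6, 109.5]
ee_rot: [-179.9, 0.0, 18.9]
force: [-0.8, -0.3, -0.4]
gripper_width: 0.3
gripper_force: 0.0
```

```bash
python3 - <<'E'
from h import *
im=cams.grab_frame("side"); im0=cv2.imread("pics/side0.png")
cv2.imwrite("pics/f.png",np.hstack([cv2.resize(i[140:270,220:350],None,fx=3,fy=3) for i in(im0,im)])); s=env.state(); print(s["ee_pos"],s["force"],s["time_s"])
E
```

```text
[525.29494052 238.70155471 109.24906851] [ 0.09147581 -0.89059825 -0.2993116 ] 6.8
```

View pics/f.png

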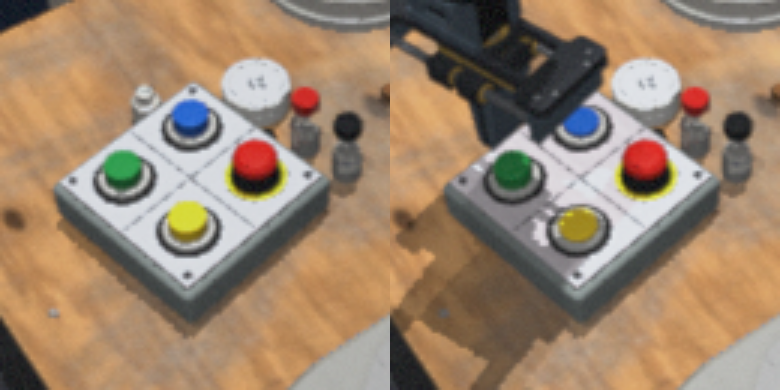

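Blue (crop (582,122)) and yellow (578,225) now sit low in their collars. Green is still out at (513,170), red is untouched, and the loose items haven't moved. I press green.

Call:
apply_moves(deltas=[[0.001,0,0.01,0,-1],[0.001,0,0.02,0,-1],[0.001,0,0.03,0,-1],[0.001,0,0.035,0,-1],[0.001,0,0.035,0,-1]])

```text
time_s: 7.3
ee_pos: [526.6, 237.1, 73.5]
ee_rot: [180.0, 0.2, 18.7]
force: [-0.4, -0.6, -0.5]
gripper_width: 0.5
gripper_force: 0.0
```

Call:
apply_moves(deltas=[[0,0,0.004,0,-1],[0,0,0.008,0,-1],[0,0,0.012,0,-1],[0,0,0.015,0,-1],[0,0,0.015,0,-1]])

```text
time_s: 7.8
ee_pos: [527.8, 237.9, 60.0]
ee_rot: [180.0, -0.1, 18.7]
force: [0.5, -2.5, 4.1]
gripper_width: 0.3
gripper_force: 2.1
```

Call:
apply_moves(deltas=[[0,0,0,0,-1],[0,0,0,0,-1],[0,0,0,0,-1]])

```text
time_s: 8.1
ee_pos: [527.8, 237.8, 60.1]
ee_rot: [180.0, -0.1, 18.7]
force: [1.8, -2.0, 4.0]
gripper_width: 0.3
gripper_force: 1.9
```

Call:
apply_moves(deltas=[[0,0,-0.03,0,-1],[0,0,-0.07,0,-1],[0,0,-0.11,0,-1],[-0.03,0,-0.14,0,-1],[-0.07,0,-0.14,0,-1]])

```text
time_s: 8.6
ee_pos: [463.2, 217.3, 203.4]
ee_rot: [-179.9, -0.5, 18.7]
force: [-0.8, 0.5, -0.1]
gripper_width: 0.7
gripper_force: 0.0
```

Call:
apply_moves(deltas=[[-0.04,0,0,0,-1],[-0.08,0,0,0,-1],[-0.08,0,0,0,-1],[-0.08,0,0,0,-1],[-0.08,0,0,0,-1]])

```text
time_s: 9.1
ee_pos: [386.0, 190.4, 199.9]
ee_rot: [-180.0, -0.0, 18.7]
force: [-0.8, -0.1, 0.1]
gripper_width: 0.8
gripper_force: 0.0
```

```bash
python3 - <<'E'
from h import *
im=cams.grab_frame("side"); im0=cv2.imread("pics/side0.png")
cv2.imwrite("pics/g.png",np.hstack([cv2.resize(i[140:270,220:350],None,fx=3,fy=3) for i in(im0,im)])); s=env.state(); print(s["ee_pos"],s["force"],s["time_s"])
E
```

```text
[386.16783166 190.40797904 199.76795751] [0.48502155 0.57775997 0.43238931] 9.15
```

View pics/g.png

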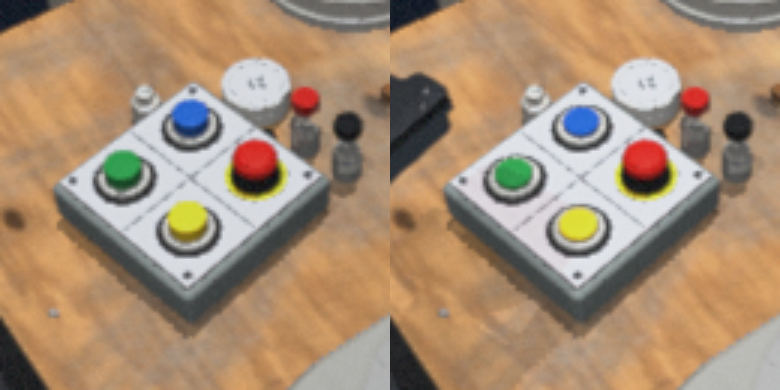

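Blue (582,122), green (514,173) and yellow (578,225) are all down. Red is out, the tin, vials and weight haven't moved, and the arm is clear.

```bash
python3 -c "
from workcell import env
print(env.job_done())"
```

```text
the job is handed in; nothing more can be done
None
```

I pressed the blue, yellow and green buttons fully in, in that order, with about 5 N at most. Red and the loose items were untouched, the arm ended clear, and I handed the job in at about 9 s; no verdict came back.

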